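# Gauge the height of a stepped plaster casting and lock the reading

### The job

Stand the stepped plaster casting upright on the marble slab and let go of it. Then gently lower the bridge height gauge over it, both feet flat on the slab and its sprung foot resting on the casting's higher step, and let go of it; finally press the gauge's wing knob down and, while it is pressed, turn it clockwise to its stop to lock the reading. Leave the plain block, the drum, the jar and the mallet where they are.

Things in the scene. Friction and masses are not known exactly. Their poses are not given: they have to be found in the camera images.
- stepped: The part to measure: white plaster casting with two steps, 110 mm long (its x), 50 mm wide (its y), about 0.3 kg. Its +x half (55 mm long) is 62 mm high with a flat top, its -x half 38 mm high. Origin: centre of the underside, z up; centre of mass 7 mm towards +x. Starts upright on the table in any of three places (the others: plain block, drum), any yaw. Grasp it across its width.
- slab: Fixed square slab of pale marble on the table, 250 x 250 mm (x, y), 20 mm thick. Origin: centre of its underside, at table height; z up. Its flat top is 20 mm above the table. It is either straight ahead or to the left, and trades places with the gauge.
- gauge: Loose metal bridge height gauge, about 0.57 kg, standing on the table. Origin midway between its two feet, at their undersides; x along the bridge, z up. Feet 20 x 60 mm at x = -85 and +85 mm, so the clear span is x -75 to +75 mm. Bridge bar 190 x 30 mm, underside 85 and top 105 mm up. The bridge must stand across the casting's length: lengthwise a foot would meet its lower end.
- tower (a point): Centre of the top of the gauge's square grip tower, 32 x 32 mm, which stands on the middle of the bridge from 105 to 165 mm above the feet: the place to hold the gauge. This point is 165 mm above the gauge's origin, with its axes. Best gripped with the fingers closing along the gauge's y: the lock knob stands beside it along +x.
- foot_tip (a point): Centre of the underside of the gauge's sprung foot, a steel disc 24 mm across and 10 mm high that hangs under the middle of the bridge, on the gauge's z axis.
- gauge_foot (a joint): The gauge's reading (m): height of the sprung foot's underside above the undersides of the gauge's feet, 0 (rest) to 0.075. A weak spring (0.8 N at 0, 1.4 N at 0.075) pushes it down; the gauge's weight overcomes it. On the casting's higher step it reads 0.062, on the lower 0.038, with gauge and casting on the same surface.
- lock_grip (a point): Centre of the lock knob's wing on the bridge, on its vertical axis at gauge x = +60 mm, y = 0, 130 mm above the gauge's feet when up. The wing is a black plate 12 mm thick (this point's x), 44 mm long (its y), 30 mm high (115 to 145 mm above the feet); the point turns with it and has the gauge's axes when the knob is at 0. Clear gap wing to tower 38 mm.
- lock_press (a joint): How far the lock knob is pressed down (m): 0 up, 0.006 fully down. A spring returns it: 1.6 N to start, 4 N fully down.
- lock_turn (a joint): Turn of the lock knob (rad), grows clockwise seen from above, 0 to its stop at 1.4; starts between 0 and 0.35; stiff (0.03 N m), it stays where it is left.
- plain: Bystander: plain white plaster block 100 x 50 x 50 mm, origin at the centre of its underside, x along its length.
- drum: Bystander: upright white plaster cylinder 66 mm across and 75 mm high, origin at the centre of its underside.
- jar: Bystander: open glass jar 64 mm across and 120 mm high, origin at the centre of its underside, beyond the work.
- mallet: Bystander: wooden mallet lying on the table beyond the work; origin under its head (60 x 100 x 66 mm, centred 15 mm towards +x), handle 26 mm thick reaching 165 mm towards its -x.
There are look-alikes about, which are no part of the job. Leave any blue or brown look-alike of the stepped alone.

How it is judged:
By the outcome, as a careful person would: the job done as asked, in the order asked, and still so for the second after the job is handed in, with the robot touching nothing.
It also fails if it takes over 72 s, if anything falls off the work surface, if the arm or the gripper's body presses on something with over 40 N, if the wrist force passes 120 N, or if a joint passes its speed limit or range.

### The arm

A 6-joint arm with a two-finger parallel gripper is mounted at the origin on the work surface. World frame = base frame: x ahead of the robot, y to its left, z up, the work surface at z = 0. Lengths are in m, angles in degrees, forces in N, time in s.
With the tool pointing down it reaches from about 0.3 to 0.75 m from the base axis. Payload 8.5 kg.
Tool frame: the origin (TCP) lies midway between the tips of the shut fingers; the grasp point (between the pads) lies 19 mm behind it; z points along the fingers, y is the line along which they close (so a half turn about z gives the same grasp; the last joint's range is limited). The gripper opens to 85 mm and grips with 20 to 120 N. Pads are 22 mm wide; open, the fingers measure 114 mm over their backs; the gripper's body (76 mm by 85 mm) begins 54 mm behind the grasp point. The pads swing forward as they close: fully open they stand 13 mm farther back than shut.
Start: joints at [-83.554, 21.807, 74.336, -0, 83.858, -12.336], TCP at [0.177, -0.521, 0.231] pointing down, gripper open.
Joint ranges: [-178.18, 178.18], [-50.72, 133.34], [12.68, 142.11], [-81.47, 261.47], [9.98, 163.14], [-165.26, 165.26]. Speed limits (degrees/s): [136.94, 136.94, 180, 180, 180, 180].

### API

Orientations are given as a 3x3 rotation matrix whose columns are the frame's x, y, z axes.
In Python, from rig import observe, optics, order, spotter gives the robot as it stands.
- The arm moves only by the tool move_arm, never from a script. Its argument "series" is text: rows parted by semicolons, each of 5 numbers parted by spaces: the shift along the tool's x, y, z in cm, then the turn about the tool's z in degrees, then the opening, from -1 (shut) to 1 (fully open). A call has 1 to 8 rows; each row is the pose to reach, as a shift and turn from the pose commanded when the call began, along the tool's axes at that moment; what a row does not reach only later rows make up. A row lasts 1/8 s, in which the tool goes at most 62.5 mm and 10.7 degrees, less where a joint would pass 70% of its speed; a pose out of reach is approached as far as the arm can. A call with a gripper value outside its range is refused whole. The fingers move at their own pace and stop on an object; "force" is the grip in N (left out, the last holds). Time passes only in rows, so rows that repeat a pose let the fingers close. It gives the time, the measured TCP pose, the force, the opening and the grip force at its end, in the units of the state.
- observe(): the state, without advancing time (a new reading comes with each control period).
- optics.get_image(name): name is "scene" or "top"; returns a dict with "pixels" (480x640x3 uint8, blue, green, red), "camera_matrix" (3x3 intrinsics, pixels), "rvec" (rotation vector, rad) and "tvec" (3), from world to camera coordinates, as OpenCV has them. Camera axes: x right, y down, z forward; pixel columns grow to the right and rows downward; lengths in m; the calibration is good to about 2 mm. A picture is of the moment at which its call begins. There is no depth.
- order.close_job(): hands the job in; it is judged then, once.
Trained networks look in the newest picture that a camera, given by its name, has taken for a name from the list of things; names that differ only in an ending like _2 or _b are one class to them, and where a whole thing is asked for, a point or a joint stands for the part that bears it (a point fixed in the world has none). Each returns a list of dicts, best first, with "score" (0 to 1); they miss things now and then, are a little off and sometimes report something else, mostly with a low value. They report only what shows in the picture. A call takes as long as a camera call. They do not tell look-alikes from the thing itself.
- spotter.find_in(thing, camera): "point" ([x, y, z] in m, in world coordinates, good to about 4 mm: the middle of the surface that is visible of it).
- spotter.cut_out(thing, camera): "pixels" (480x640 bool, what is visible of it).
- spotter.mark_of(thing, camera): "point" ([x, y, z] in m, in world coordinates, good to about 4 mm: a listed point, or the origin of a listed thing).
The state is a dict: "time_s": time; "q": joint angles; "qvel": joint speeds; "joint_efforts": joint torques, N m; "position": TCP position; "tool_rot": TCP orientation; "ft_force": force on the tool from outside, world axes, zero at the start; "wrist_torque": the same for the moment, N m; "grip_width": finger opening in m; "gripper_force": force on a finger pad.
Only numpy, scipy, OpenCV 4.12 (cv2) and the standard library are available. Lean on these libraries where they do the work, as an engineer would, in place of code of your own. Each camera call takes 0.05 s, during which the arm holds its last target. There are 200 camera calls.

## Working session

There is one attempt and no reset: what is moved stays moved. The work goes in short steps, Python scripts to look and compute and a tool call to move; the robot and the scene stay as the last step left them, time stands still between calls to the robot, and variables do not carry over. Pictures are saved under pics/ and viewed, at most 10 in all, crops included, and the job is handed in when it is done.

Besides the shell and the picture viewer there is one more tool, called after "Emit:" in YAML: its name, and indented under it one key for each argument. move_arm: Moves the arm, as the interface text tells. Its arguments: {"type":"object","properties":{"series":{"type":"string"},"force":{"type":"number"}},"required":["series"]}

```bash
mkdir -p pics; ls; cat > h.py <<'E'
import numpy as np, cv2
from rig import observe, optics, order, spotter
def shot(n,f=None):
    im=optics.get_image(n)
    if f: cv2.imwrite('pics/'+f,im['pixels'])
    return im
def ray(im,uv,z):
    "pixels -> world points on plane z"
    R=cv2.Rodrigues(np.array(im['rvec'],float))[0];t=np.array(im['tvec'],float).ravel()
    p=cv2.undistortPoints(np.array(uv,float).reshape(-1,1,2),np.array(im['camera_matrix'],float),None).reshape(-1,2)
    d=np.c_[p,np.ones(len(p))]@R; c=-R.T@t
    return c+d*((z-c[2])/d[:,2])[:,None]
def proj(im,P):
    return cv2.projectPoints(np.array(P,float).reshape(-1,3),np.array(im['rvec'],float),np.array(im['tvec'],float),np.array(im['camera_matrix'],float),None)[0].reshape(-1,2)
E
python3 - <<'E'
from h import *
a=shot('top','t0.png');b=shot('scene','s0.png')
np.set_printoptions(precision=3,suppress=True)
for n in ['stepped','slab','gauge','tower','lock_grip','plain','drum','foot_tip']:
    for c in ['top','scene']:
        print(n,c,[(np.round(r['point'],3),round(r['score'],2)) for r in spotter.mark_of(n,c)][:4])
s=observe();print(s['time_s'],s['position'],s['tool_rot'],s['ft_force'])
E
```

```text
pics
stepped top [(array([ 0.349, -0.409, -0.001]), 0.8), (array([ 0.842, -0.018,  0.001]), 0.75), (array([ 0.604, -0.254, -0.001]), 0.72)]
stepped scene [(array([ 0.353, -0.408,  0.   ]), 0.97), (array([ 0.841, -0.025, -0.   ]), 0.74), (array([ 0.6 , -0.25,  0.  ]), 0.61), (array([ 0.213, -0.338, -0.001]), 0.58)]
slab top [(array([ 0.559,  0.039, -0.004]), 0.65)]
slab scene [(array([ 0.562,  0.032, -0.001]), 0.74)]
gauge top [(array([ 0.54 ,  0.342, -0.002]), 0.65)]
gauge scene [(array([ 0.538,  0.337, -0.004]), 0.83)]
tower top []
tower scene [(array([0.54 , 0.341, 0.166]), 0.87)]
lock_grip top [(array([0.599, 0.338, 0.133]), 0.49)]
lock_grip scene [(array([0.601, 0.342, 0.128]), 0.69)]
plain top [(array([ 0.538,  0.346, -0.002]), 0.74), (array([ 0.54 ,  0.341, -0.001]), 0.66), (array([ 0.504, -0.38 ,  0.002]), 0.61)]
plain scene [(array([ 0.504, -0.381, -0.   ]), 0.72)]
drum top [(array([ 0.449, -0.247,  0.001]), 0.82), (array([ 0.774, -0.151, -0.002]), 0.52)]
drum scene [(array([ 0.458, -0.247, -0.002]), 0.68)]
foot_tip top [(array([ 0.538,  0.34 , -0.   ]), 0.49)]
foot_tip scene [(array([ 0.539,  0.338, -0.   ]), 0.48), (array([ 0.507, -0.378,  0.001]), 0.46)]
0.9 [ 0.177 -0.521  0.231] [[ 0.947  0.322  0.   ]
 [ 0.322 -0.947  0.   ]
 [ 0.    -0.    -1.   ]] [ 0.633 -0.406 -0.769]
```

View pics/t0.png

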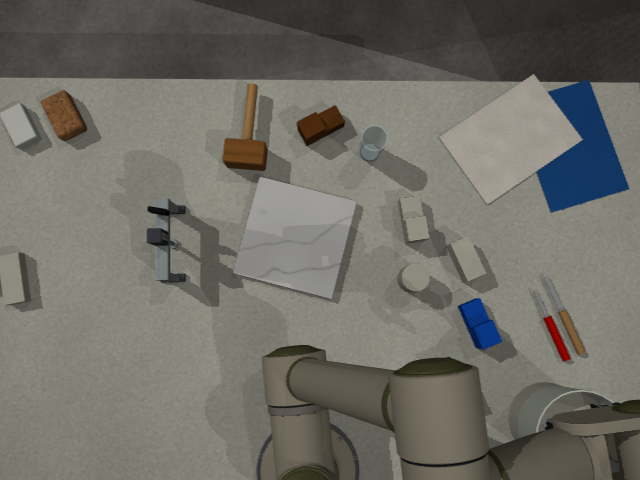

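View pics/s0.png

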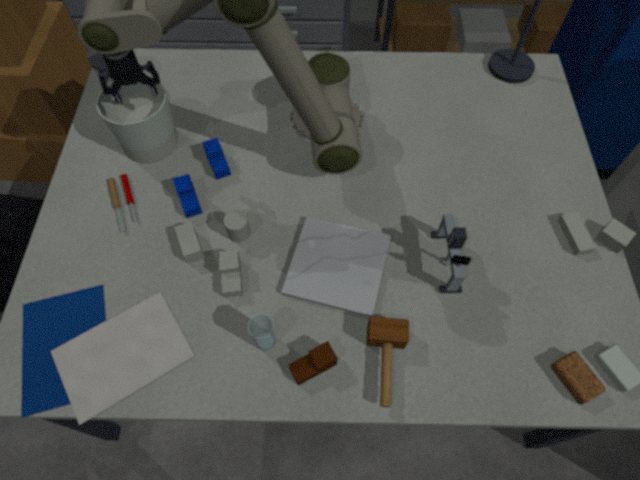

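```bash
python3 - <<'E'
from h import *
a=shot('top');b=shot('scene')
A=cv2.resize(a['pixels'][180:260,380:480],None,fx=4,fy=4,interpolation=2)
B=cv2.resize(b['pixels'][235:315,180:280],None,fx=4,fy=4,interpolation=2)
C=cv2.resize(a['pixels'][180:300,130:210],None,fx=4,fy=4,interpolation=2)[:320*2]
D=cv2.resize(b['pixels'][205:305,420:480],None,fx=4,fy=4,interpolation=2)
pad=lambda x:cv2.copyMakeBorder(x,0,480-x.shape[0],0,0,0)[:480]
cv2.imwrite('pics/z1.png',np.hstack([np.vstack([A,B])[:600] ,cv2.copyMakeBorder(C,0,120,0,0,0)[:600]])) if 0 else None
left=np.vstack([A[:300],B[:300]]); right=cv2.copyMakeBorder(C,0,120,0,0,0)
cv2.imwrite('pics/z1.png',np.hstack([left,right[:600]]))
for im,n in((a,'top'),(b,'scene')):
  for t,z in(('stepped',0.05),('slab',.02),('gauge',.1)):
    for m in spotter.cut_out(t,n)[:4]:
        ys,xs=np.nonzero(m['pixels']);r=cv2.minAreaRect(np.c_[xs,ys].astype(np.float32))
        P=ray(im,cv2.boxPoints(r),z)
        print(n,t,round(m['score'],2),len(xs),np.round(r[0]),P[:,:2].round(3).tolist())
E
```

```text
top stepped 0.97 1107 [320. 124.] [[0.836, 0.043], [0.891, -0.056], [0.832, -0.086], [0.778, 0.013]]
top stepped 0.77 1237 [478. 323.] [[0.39, -0.346], [0.419, -0.402], [0.312, -0.453], [0.284, -0.397]]
top stepped 0.61 1077 [413. 219.] [[0.649, -0.21], [0.658, -0.27], [0.548, -0.286], [0.539, -0.226]]
top stepped 0.32 10377 [294. 237.] [[0.464, 0.185], [0.705, 0.128], [0.643, -0.114], [0.404, -0.052]]
top slab 0.55 10465 [294. 237.] [[0.464, 0.191], [0.714, 0.132], [0.65, -0.118], [0.402, -0.054]]
top slab 0.52 135 [158. 211.] [[0.616, 0.404], [0.633, 0.401], [0.623, 0.349], [0.606, 0.351]]
top slab 0.41 1715 [165. 240.] [[0.648, 0.405], [0.65, 0.315], [0.447, 0.305], [0.445, 0.394]]
top gauge 0.97 1720 [166. 240.] [[0.635, 0.378], [0.636, 0.292], [0.443, 0.286], [0.443, 0.37]]
scene stepped 0.82 1165 [313. 363.] [[0.848, -0.089], [0.79, 0.011], [0.846, 0.042], [0.901, -0.057]]
scene stepped 0.66 717 [188. 196.] [[0.305, -0.453], [0.284, -0.407], [0.424, -0.348], [0.444, -0.392]]
scene stepped 0.58 969 [231. 274.] [[0.55, -0.293], [0.54, -0.233], [0.677, -0.205], [0.686, -0.261]]
scene slab 0.96 7448 [336. 265.] [[0.66, -0.113], [0.404, -0.07], [0.473, 0.19], [0.717, 0.125]]
scene gauge 0.86 1594 [452. 254.] [[0.457, 0.279], [0.438, 0.378], [0.673, 0.378], [0.689, 0.287]]
```

View pics/z1.png

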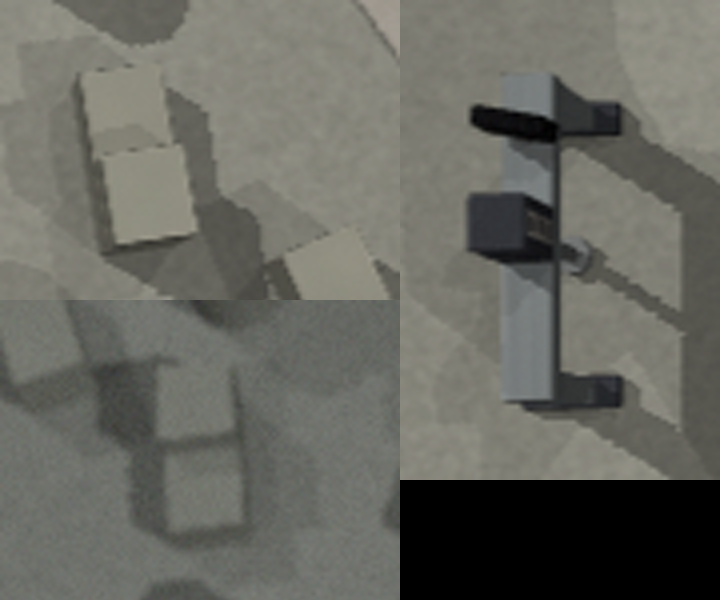

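```bash
python3 - <<'E'
from h import *
from scipy.optimize import least_squares
a=shot('top');b=shot('scene')
def fit(pts,x0):
    def f(p):
        c,s=np.cos(p[2]),np.sin(p[2]);R=np.array([[c,-s,0],[s,c,0],[0,0,1]])
        return np.concatenate([(proj(im,np.array(L)@R.T+[p[0],p[1],0])-np.array(uv)).ravel() for im,L,uv in pts])
    r=least_squares(f,x0,loss='soft_l1'); print(r.x[:2].round(4),np.degrees(r.x[2]).round(2),r.fun.reshape(-1,2).round(1).tolist())
cr=lambda p,o:(np.array(p)/4+np.array(o)).tolist()
# casting: +x points to world -x (yaw~180)
T=cr([(103,158),(183,145),(197,234),(112,246),(80,74),(160,66)],(380,180))
L=[(0,-.025,.062),(0,.025,.062),(.055,.025,.062),(.055,-.025,.062),(-.055,-.025,.038),(-.055,.025,.038)]
S=cr([(162,66),(232,68),(238,132),(158,140),(243,225),(166,232)],(180,235))
LS=[(.055,.025,.062),(.055,-.025,.062),(0,-.025,.062),(0,.025,.062),(-.055,-.025,.038),(-.055,.025,.038)]
fit([(a,L,T)],[.6,-.25,np.pi*1.05])
# order scene corners: image left = world -y
def perm(L): return L
for LSx in (LS,[(x,-y,z) for x,y,z in LS]): fit([(b,LSx,S)],[.6,-.25,np.pi*1.05])
G=cr([(103,74),(155,74),(158,400),(103,400),(70,195),(122,195)],(130,180))
LG=[(.095,.015,.105),(.095,-.015,.105),(-.095,-.015,.105),(-.095,.015,.105),(.016,.016,.165),(.016,-.016,.165)]
fit([(a,LG,G)],[.54,.34,0])
m=spotter.cut_out('slab','top')[0]['pixels'].astype(np.uint8);
c=max(cv2.findContours(m,0,2)[0],key=cv2.contourArea);P=ray(a,c.reshape(-1,2),.02)[:,:2].astype(np.float32)
print('slab',cv2.minAreaRect(P))
W=cr([(72,112),(157,130)],(130,180));P=ray(a,W,.145);d=P[1]-P[0];print('wing',P.round(3).tolist(),np.degrees(np.arctan2(d[0],d[1])))
for x,y in((.6,-.25),(.54,.34)): print(proj(a,[(x,y,0.)]),proj(b,[(x,y,0.)]))
E
```

```text
[ 0.6002 -0.2517] 188.06 [[-0.7, -0.4], [-0.1, 0.1], [0.0, 0.5], [0.5, 0.3], [0.0, 0.1], [0.2, -0.6]]
[ 0.6066 -0.25  ] 186.55 [[-0.5, 0.2], [0.7, -1.8], [-0.5, 0.5], [0.4, 0.1], [-0.1, 0.0], [-0.0, -0.0]]
[ 0.6067 -0.2628] 174.39 [[17.6, 0.4], [-18.2, -2.0], [-24.2, 0.3], [14.5, 0.3], [-28.3, -0.2], [9.6, 0.1]]
[0.5387 0.3375] 2.47 [[-0.1, 0.1], [-0.1, -0.4], [-0.4, 0.3], [0.1, 0.7], [-0.4, -0.1], [1.3, -0.6]]
slab ((0.5575718283653259, 0.037611156702041626), (0.2507580816745758, 0.2508387863636017), 76.1824722290039)
wing [[0.604, 0.361, 0.145], [0.594, 0.313, 0.145]] -168.4236097928456
[[410.11409409 221.8027264 ]] [[233.3733508  276.98021987]]
[[173.31738797 243.75286914]] [[445.64226015 260.89875052]]
```

```bash
cat > go.py <<'E'
import sys,numpy as np
from rig import observe
s=observe();R=np.array(s['tool_rot']);p=np.array(s['position'])
x,y,z,yaw=map(float,sys.argv[1:5])
cur=np.degrees(np.arctan2(R[1,0],R[0,0]))
print('shift cm',(R.T@(np.array([x,y,z])-p)*100).round(2),'turn',round((cur-yaw+180)%360-180,2),'| t',s['time_s'],'p',p.round(4),'yaw',cur.round(2),'tilt',np.round(R[2,:2],3),'F',np.round(s['ft_force'],1),'w',round(s['grip_width'],4),'gf',s['gripper_force'],'q6',s['q'][5])
E
python3 go.py 0.594 -0.252 0.2 8
```

```text
shift cm [ 48.13 -12.02   3.13] turn 10.78 | t 1.45 p [ 0.1771 -0.5207  0.2313] yaw 18.78 tilt [-0.  0.] F [-0.1 -0.4  1.1] w 0.0854 gf 0.0 q6 -12.336842204404697
```

Emit:
move_arm:
  series: "6 -1.5 0 2 1; 12 -3 0 4 1; 18 -4.5 0 5 1; 24 -6 0 7 1; 30 -7.5 0 8 1; 36 -9 1 10 1; 42 -10.5 2 10.8 1; 48.1 -12 3.1 10.8 1"
  force: 40

```text
time_s: 2.45
position: [0.5942, -0.2517, 0.2004]
tool_rot: [[0.99, 0.139, 0.0], [0.139, -0.99, -0.0], [0.0, 0.0, -1.0]]
ft_force: [0.2, -1.6, 0.0]
grip_width: 0.0857
gripper_force: 0.0
```

```bash
python3 go.py 0.594 -0.252 0.012 8; python3 - <<'E'
from h import *
a=shot('top','t1.png');b=shot('scene','s1.png')
cv2.imwrite('pics/z2.png',np.hstack([cv2.resize(x,(400,400),interpolation=2) for x in (a['pixels'][140:300,340:500],b['pixels'][200:360,150:310])]))
E
```

```text
shift cm [-0.03  0.02 18.84] turn -0.03 | t 2.45 p [ 0.5942 -0.2517  0.2004] yaw 7.97 tilt [0. 0.] F [ 0.2 -1.6  0. ] w 0.0857 gf 0.0 q6 48.57558417125416
```

View pics/z2.png

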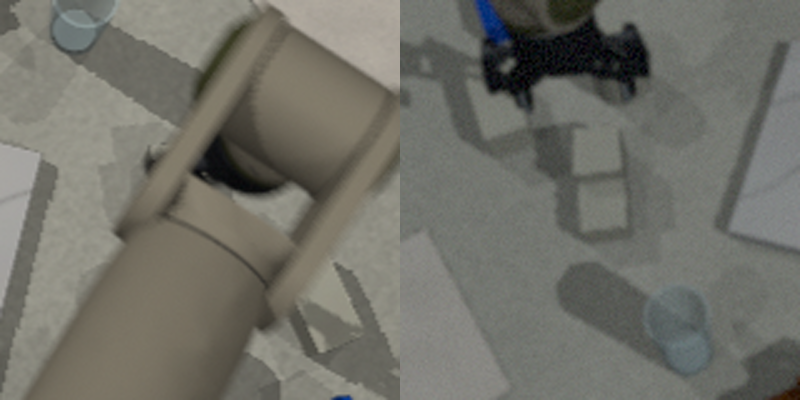

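The scene crop shows the casting (about 600,180) with its high half nearer the robot and the open gripper above and behind it, clear of the neighbours. Descending.

Emit:
move_arm:
  series: "0 0 4 0 1; 0 0 8 0 1; 0 0 12 0 1; 0 0 14.5 0 1; 0 0 16.5 0 1; 0 0 18 0 1; 0 0 18.6 0 1; 0 0 18.6 0 1"

```text
time_s: 3.55
position: [0.5925, -0.2532, 0.0148]
tool_rot: [[0.99, 0.139, 0.0], [0.139, -0.99, -0.0], [0.0, 0.0, -1.0]]
ft_force: [-0.0, -0.1, -0.1]
grip_width: 0.0855
gripper_force: 0.0
```

Emit:
move_arm:
  series: "0 0 0 0 -1; 0 0 0 0 -1; 0 0 0 0 -1; 0 0 0 0 -1; 0 0 0 0 -1; 0 0 0 0 -1; 0 0 -0.5 0 -1; 0 0 -1.5 0 -1"

```text
time_s: 4.55
position: [0.592, -0.2527, 0.0292]
tool_rot: [[0.99, 0.139, -0.002], [0.139, -0.99, 0.001], [-0.002, -0.001, -1.0]]
ft_force: [0.2, -0.4, -3.0]
grip_width: 0.0496
gripper_force: 42.2
```

```bash
python3 go.py 0.594 -0.252 0.012 8
```

```text
shift cm [ 0.21 -0.04  1.72] turn -0.02 | t 4.55 p [ 0.592  -0.2527  0.0292] yaw 7.98 tilt [-0.002 -0.001] F [ 0.2 -0.4 -3. ] w 0.0496 gf 42.239484786987305 q6 48.38555013598576
```

Emit:
move_arm:
  series: "0 0 -2 0 -1; 0 0 -5 0 -1; 0 0 -8 0 -1; 0 0 -10 0 -1; 0 0 -10 0 -1"

```text
time_s: 5.18
position: [0.5929, -0.2533, 0.1312]
tool_rot: [[0.99, 0.139, 0.003], [0.139, -0.99, -0.002], [0.002, 0.002, -1.0]]
ft_force: [0.3, -0.5, -3.8]
grip_width: 0.0497
gripper_force: 42.4
```

```bash
python3 go.py 0.5575 0.055 0.13 90
```

```text
shift cm [  0.77 -31.02   0.06] turn -82.02 | t 5.175 p [ 0.5929 -0.2533  0.1312] yaw 7.98 tilt [0.002 0.002] F [ 0.3 -0.5 -3.8] w 0.0497 gf 42.402528673410416 q6 48.38498936060416
```

Emit:
move_arm:
  series: "0.1 -3 0 -9 -1; 0.2 -7 0 -19 -1; 0.3 -11.5 0 -29 -1; 0.4 -16 0 -39 -1; 0.5 -20.5 0 -49 -1; 0.6 -25 0 -59 -1; 0.7 -28.5 0 -69 -1; 0.8 -31 0 -78 -1"

```text
time_s: 6.18
position: [0.5564, 0.0567, 0.1285]
tool_rot: [[0.064, 0.998, -0.002], [0.998, -0.064, 0.0], [0.0, -0.002, -1.0]]
ft_force: [0.0, 0.3, -3.6]
grip_width: 0.0498
gripper_force: 42.4
```

```bash
python3 go.py 0.5575 0.055 0.13 90
```

```text
shift cm [-0.16  0.12 -0.15] turn -3.65 | t 6.175 p [0.5564 0.0567 0.1285] yaw 86.35 tilt [ 0.    -0.002] F [ 0.   0.3 -3.6] w 0.0498 gf 42.39017799496651 q6 -2.66411180921948
```

Emit:
move_arm:
  series: "-0.1 0.1 1 -3.7 -1; -0.1 0.1 3 -3.7 -1; -0.1 0.1 5 -3.7 -1; -0.1 0.1 7 -3.7 -1; -0.1 0.1 8 -3.7 -1; -0.1 0.1 8.6 -3.7 -1; -0.1 0.1 8.9 -3.7 -1; -0.1 0.1 8.9 -3.7 -1"

```text
time_s: 7.18
position: [0.5585, 0.054, 0.0408]
tool_rot: [[0.006, 1.0, 0.0], [1.0, -0.006, -0.0], [-0.0, 0.0, -1.0]]
ft_force: [0.4, -0.2, -3.0]
grip_width: 0.0492
gripper_force: 42.6
```

Emit:
move_arm:
  series: "0 0 0.1 0 -1; 0 0 0.2 0 -1; 0 0 0.3 0 -1; 0 0 0.4 0 -1; 0 0 0.45 0 -1; 0 0 0.45 0 -1"

```text
time_s: 7.92
position: [0.5583, 0.054, 0.0361]
tool_rot: [[0.006, 1.0, -0.0], [1.0, -0.006, 0.0], [0.0, -0.0, -1.0]]
ft_force: [0.5, 0.4, -3.2]
grip_width: 0.0494
gripper_force: 42.6
```

Emit:
move_arm:
  series: "0 0 0.05 0 -1; 0 0 0.1 0 -1; 0 0 0.15 0 -1; 0 0 0.2 0 -1; 0 0 0.2 0 -1"

```text
time_s: 8.55
position: [0.5584, 0.054, 0.0354]
tool_rot: [[0.005, 1.0, 0.001], [1.0, -0.005, -0.0], [-0.0, 0.001, -1.0]]
ft_force: [-4.3, 0.2, 10.7]
grip_width: 0.0495
gripper_force: 44.0
```

Emit:
move_arm:
  series: "0 0 -0.05 0 -1; 0 0 -0.05 0 0.3; 0 0 -0.05 0 0.6; 0 0 -0.05 0 1; 0 0 -0.05 0 1; 0 0 -2 0 1; 0 0 -6 0 1; 0 0 -11 0 1"

```text
time_s: 9.55
position: [0.5579, 0.054, 0.1446]
tool_rot: [[0.006, 1.0, -0.002], [1.0, -0.006, 0.0], [0.0, -0.002, -1.0]]
ft_force: [1.4, -1.2, 0.7]
grip_width: 0.0853
gripper_force: 0.0
```

```bash
python3 go.py 0.45 0.25 0.25 0
```

```text
shift cm [ 19.54 -10.92 -10.51] turn 89.67 | t 9.55 p [0.5579 0.054  0.1446] yaw 89.67 tilt [ 0.    -0.002] F [ 1.4 -1.2  0.7] w 0.0853 gf 0.0 q6 -6.2490669907405305
```

Emit:
move_arm:
  series: "2 -1 -3 10 1; 6 -3 -7 20 1; 10 -5 -10.5 30 1; 14 -7 -10.5 40 1; 17 -9 -10.5 50 1; 19.5 -10.9 -10.5 60 1; 19.5 -10.9 -10.5 70 1; 19.5 -10.9 -10.5 80 1"

```text
time_s: 10.55
position: [0.4501, 0.25, 0.2491]
tool_rot: [[0.987, 0.163, -0.0], [0.163, -0.987, -0.0], [-0.0, 0.0, -1.0]]
ft_force: [-0.6, 0.5, 0.3]
grip_width: 0.0853
gripper_force: 0.0
```

```bash
python3 go.py 0.539 0.339 0.27 1.5; python3 - <<'E'
from h import *
a=shot('top','t2.png');b=shot('scene','s2.png')
for n in ['stepped','gauge','tower','lock_grip','foot_tip']:
    for c in ['top','scene']:
        print(n,c,[(np.round(r['point'],3),round(r['score'],2)) for r in spotter.mark_of(n,c)][:4])
cv2.imwrite('pics/z3.png',np.hstack([cv2.resize(x,None,fx=2.5,fy=2.5,interpolation=2) for x in (a['pixels'][170:320,210:370],b['pixels'][200:350,280:440])]))
E
```

```text
shift cm [10.23 -7.33 -2.09] turn 7.9 | t 10.55 p [0.4501 0.25   0.2491] yaw 9.4 tilt [-0.  0.] F [-0.6  0.5  0.3] w 0.0853 gf 0.0 q6 96.45106112013198
stepped top [(array([ 0.347, -0.407,  0.001]), 0.77), (array([0.561, 0.063, 0.023]), 0.71), (array([ 0.844, -0.022, -0.   ]), 0.7), (array([0.538, 0.343, 0.165]), 0.62)]
stepped scene [(array([ 0.212, -0.339, -0.   ]), 0.84), (array([0.558, 0.062, 0.023]), 0.81), (array([ 0.351, -0.41 ,  0.001]), 0.71), (array([ 0.84 , -0.026,  0.002]), 0.63)]
gauge top []
gauge scene [(array([ 0.538,  0.339, -0.001]), 0.94)]
tower top [(array([0.539, 0.344, 0.166]), 0.84)]
tower scene [(array([0.541, 0.341, 0.164]), 0.77), (array([0.557, 0.065, 0.02 ]), 0.72)]
lock_grip top []
lock_grip scene [(array([0.599, 0.342, 0.125]), 0.73)]
foot_tip top [(array([ 0.558,  0.042, -0.004]), 0.53)]
foot_tip scene [(array([0.539, 0.334, 0.001]), 0.48), (array([ 0.78 , -0.15 ,  0.002]), 0.36)]
```

View pics/z3.png

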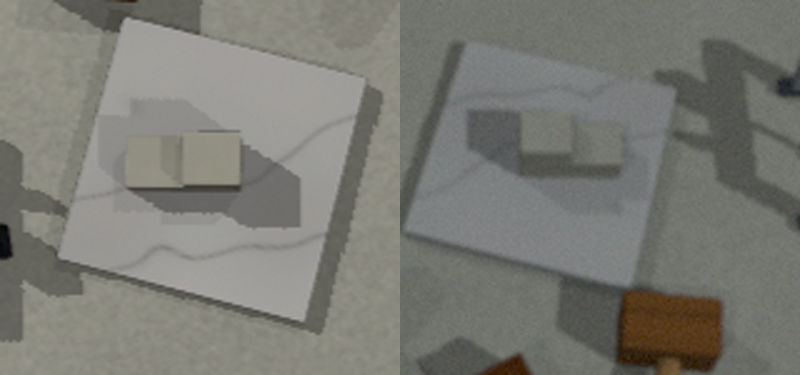

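The casting stands upright on the slab, high step to the right (top crop ~210,158). Next, the gauge.

Emit:
move_arm:
  series: "4 -2.5 -2 7.9 1; 8 -5 -2 7.9 1; 10.2 -7.3 -2 7.9 1; 10.2 -7.3 0 7.9 1; 10.2 -7.3 4 7.9 1; 10.2 -7.3 8 7.9 1; 10.2 -7.3 11 7.9 1; 10.2 -7.3 11.8 7.9 1"
  force: 60

```text
time_s: 12.15
position: [0.538, 0.3384, 0.1293]
tool_rot: [[1.0, 0.031, -0.003], [0.031, -1.0, -0.001], [-0.003, 0.001, -1.0]]
ft_force: [-0.5, -0.5, 0.9]
grip_width: 0.0853
gripper_force: 0.0
```

Emit:
move_arm:
  series: "0 0 0 0 1; 0 0 0 0 -1; 0 0 0 0 -1; 0 0 0 0 -1; 0 0 0 0 -1; 0 0 0 0 -1; 0 0 0 0 -1; 0 0 0 0 -1"

```text
time_s: 13.15
position: [0.5389, 0.3389, 0.1318]
tool_rot: [[1.0, 0.031, 0.001], [0.031, -1.0, 0.001], [0.001, -0.001, -1.0]]
ft_force: [-0.6, 0.6, 5.0]
grip_width: 0.031
gripper_force: 60.8
```

```bash
python3 go.py 0.539 0.339 0.29 0;  python3 - <<'E'
from h import *
b=shot('scene','s3.png')
for n in ['gauge','tower','lock_grip','foot_tip']:
    for c in ['scene']:
        print(n,c,[(np.round(r['point'],3),round(r['score'],2)) for r in spotter.mark_of(n,c)][:4])
E
```

```text
shift cm [  0.03  -0.02 -15.82] turn 1.78 | t 13.15 p [0.5389 0.3389 0.1318] yaw 1.78 tilt [ 0.001 -0.001] F [-0.6  0.6  5. ] w 0.031 gf 60.845478773117065 q6 109.73624737883785
gauge scene [(array([ 0.54 ,  0.34 , -0.004]), 0.66)]
tower scene [(array([0.544, 0.342, 0.166]), 0.98)]
lock_grip scene [(array([0.597, 0.343, 0.124]), 0.54)]
foot_tip scene [(array([ 0.458, -0.246,  0.   ]), 0.58), (array([ 0.537,  0.339, -0.001]), 0.57)]
```

Emit:
move_arm:
  series: "0 0 -1 0 -1; 0 0 -2.5 0 -1; 0 0 -4.5 0 -1; 0 0 -7 0 -1; 0 0 -9.5 0 -1; 0 0 -12 0 -1; 0 0 -13.5 0 -1; 0 0 -14 0 -1"

```text
time_s: 14.4
position: [0.5387, 0.3387, 0.2718]
tool_rot: [[1.0, 0.031, 0.001], [0.031, -1.0, 0.0], [0.001, -0.0, -1.0]]
ft_force: [0.9, -0.9, -5.2]
grip_width: 0.0312
gripper_force: 60.2
```

```bash
python3 go.py 0.557 0.037 0.27 0
```

```text
shift cm [ 0.89 30.21  0.18] turn 1.78 | t 14.4 p [0.5387 0.3387 0.2718] yaw 1.78 tilt [ 0.001 -0.   ] F [ 0.9 -0.9 -5.2] w 0.0312 gf 60.165220499038696 q6 109.73841160032676
```

Emit:
move_arm:
  series: "0.1 2 0 0.5 -1; 0.3 6 0 1 -1; 0.4 11 0 1.8 -1; 0.5 16 0 1.8 -1; 0.6 21 0 1.8 -1; 0.7 25.5 0 1.8 -1; 0.8 28.7 0 1.8 -1; 0.9 30.2 0 1.8 -1"

```text
time_s: 15.4
position: [0.5565, 0.0348, 0.2703]
tool_rot: [[1.0, -0.003, -0.002], [-0.003, -1.0, -0.0], [-0.002, 0.0, -1.0]]
ft_force: [0.5, 0.3, -5.8]
grip_width: 0.0315
gripper_force: 61.0
```

```bash
python3 go.py 0.557 0.037 0.17 0;  python3 - <<'E'
from h import *
b=shot('scene','s4.png')
for n in ['gauge','tower','lock_grip','foot_tip']:
    for c in ['top','scene']:
        print(n,c,[(np.round(r['point'],3),round(r['score'],2)) for r in spotter.mark_of(n,c)][:4])
cv2.imwrite('pics/z4.png',cv2.resize(b['pixels'][140:340,240:480],None,fx=3,fy=3,interpolation=2))
E
```

```text
shift cm [ 0.06 -0.22 10.03] turn -0.17 | t 15.4 p [0.5565 0.0348 0.2703] yaw -0.17 tilt [-0.002  0.   ] F [ 0.5  0.3 -5.8] w 0.0315 gf 61.00959777832031 q6 81.59520349863332
gauge top []
gauge scene [(array([0.555, 0.038, 0.136]), 0.94)]
tower top [(array([0.539, 0.344, 0.166]), 0.84)]
tower scene [(array([0.559, 0.036, 0.306]), 0.75), (array([ 0.777, -0.148,  0.002]), 0.62)]
lock_grip top []
lock_grip scene [(array([0.618, 0.036, 0.264]), 0.72)]
foot_tip top [(array([ 0.558,  0.042, -0.004]), 0.53)]
foot_tip scene []
```

View pics/z4.png

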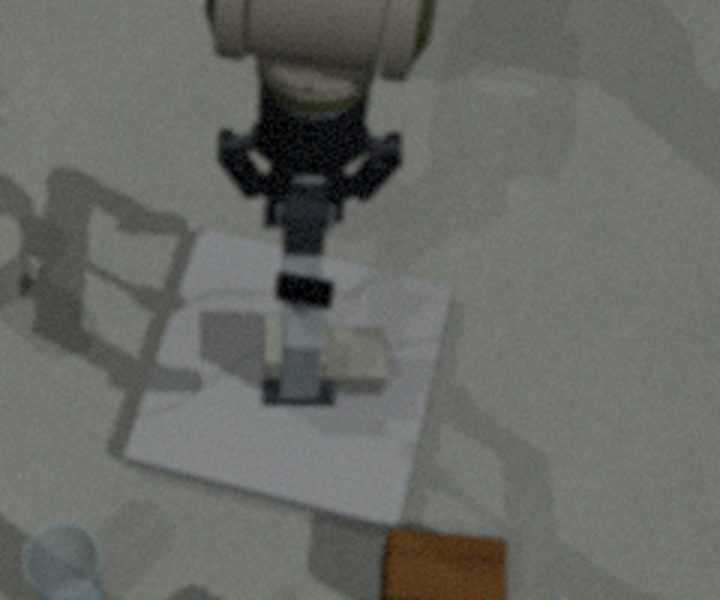

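The gauge hangs level over the high step, at about (300,330) in the crop. Lowering.

Emit:
move_arm:
  series: "0 -0.1 2 0 -1; 0 -0.2 4.5 0 -1; 0 -0.2 6.5 0 -1; 0 -0.2 8.5 0 -1; 0 -0.2 10 0 -1; 0 -0.2 11 0 -1; 0 -0.2 11.4 0 -1; 0 -0.2 11.4 0 -1"

```text
time_s: 16.85
position: [0.5572, 0.0392, 0.1573]
tool_rot: [[1.0, -0.0, 0.0], [-0.0, -1.0, -0.0], [0.0, 0.0, -1.0]]
ft_force: [-0.6, 0.8, -4.3]
grip_width: 0.0312
gripper_force: 61.1
```

Emit:
move_arm:
  series: "0 0 0.05 0 -1; 0 0 0.1 0 -1; 0 0 0.15 0 -1; 0 0 0.2 0 -1; 0 0 0.25 0 -1; 0 0 0.3 0 -1; 0 0 0.3 0 -1"

```text
time_s: 17.73
position: [0.5572, 0.0391, 0.1541]
tool_rot: [[1.0, -0.0, 0.0], [-0.0, -1.0, -0.0], [0.0, 0.0, -1.0]]
ft_force: [0.9, -0.0, -3.6]
grip_width: 0.0314
gripper_force: 61.1
```

Emit:
move_arm:
  series: "0 0 0.05 0 -1; 0 0 0.1 0 -1; 0 0 0.15 0 -1; 0 0 0.2 0 -1; 0 0 0.2 0 -1"

```text
time_s: 18.35
position: [0.5571, 0.0391, 0.1521]
tool_rot: [[1.0, -0.0, 0.0], [-0.0, -1.0, -0.0], [0.0, 0.0, -1.0]]
ft_force: [0.7, 0.4, -2.5]
grip_width: 0.0309
gripper_force: 61.2
```

Emit:
move_arm:
  series: "0 0 0.04 0 -1; 0 0 0.08 0 -1; 0 0 0.08 0 -1"

```text
time_s: 18.73
position: [0.5571, 0.0391, 0.1519]
tool_rot: [[1.0, -0.0, 0.001], [-0.0, -1.0, -0.0], [0.001, 0.0, -1.0]]
ft_force: [-1.5, -1.1, 3.0]
grip_width: 0.0313
gripper_force: 62.1
```

Emit:
move_arm:
  series: "0 0 0 0 -0.2; 0 0 0 0 0.2; 0 0 0 0 0.6; 0 0 0 0 0.6; 0 0 -2 0 0.6; 0 0 -5 0 0.6; 0 0 -9 0 0.6; 0 0 -12 0 0.6"

```text
time_s: 19.73
position: [0.5571, 0.0391, 0.273]
tool_rot: [[1.0, -0.0, 0.001], [-0.0, -1.0, -0.0], [0.001, 0.0, -1.0]]
ft_force: [-0.8, -0.1, -0.3]
grip_width: 0.0683
gripper_force: 0.0
```

Emit:
move_arm:
  series: "-6 3 0 -10 0.6; -12 6 0 -20 0.6; -17 10 0 -30 0.6; -18 14 0 -40 0.6; -18 16 0 -50 0.6; -18 16 0 -60 0.6; -18 16 0 -70 0.6; -18 16 0 -70 0.6"

```text
time_s: 20.72
position: [0.377, -0.1208, 0.2713]
tool_rot: [[0.344, 0.939, 0.0], [0.939, -0.344, -0.0], [0.0, 0.0, -1.0]]
ft_force: [-0.2, 0.3, -0.6]
grip_width: 0.0683
gripper_force: 0.0
```

```bash
python3 go.py 0.617 0.039 0.27 77;  python3 - <<'E'
from h import *
b=shot('scene','s5.png');a=shot('top','t5.png')
for n in ['gauge','tower','lock_grip','foot_tip','stepped']:
    for c in ['top','scene']:
        print(n,c,[(np.round(r['point'],3),round(r['score'],2)) for r in spotter.mark_of(n,c)][:4])
cv2.imwrite('pics/z5.png',np.hstack([cv2.resize(x,None,fx=4,fy=4,interpolation=2) for x in (a['pixels'][170:310,250:350],b['pixels'][180:320,290:390])]))
E
```

```text
shift cm [23.27 17.04  0.14] turn -7.12 | t 20.725 p [ 0.377  -0.1208  0.2713] yaw 69.88 tilt [0. 0.] F [-0.2  0.3 -0.6] w 0.0683 gf 0.0 q6 -14.919315694948452
gauge top [(array([0.557, 0.042, 0.016]), 0.79)]
gauge scene [(array([0.556, 0.039, 0.018]), 0.7)]
tower top [(array([0.56 , 0.045, 0.185]), 0.82)]
tower scene [(array([0.558, 0.043, 0.184]), 0.98)]
lock_grip top [(array([0.614, 0.039, 0.15 ]), 0.69)]
lock_grip scene [(array([0.62 , 0.039, 0.146]), 0.49)]
foot_tip top []
foot_tip scene []
stepped top [(array([ 0.843, -0.023,  0.002]), 0.87), (array([0.563, 0.061, 0.018]), 0.86), (array([ 0.21 , -0.336, -0.   ]), 0.75)]
stepped scene [(array([ 0.212, -0.338, -0.005]), 0.97), (array([ 0.352, -0.409,  0.005]), 0.9), (array([ 0.836, -0.022, -0.   ]), 0.78), (array([0.559, 0.065, 0.016]), 0.57)]
```

View pics/z5.png

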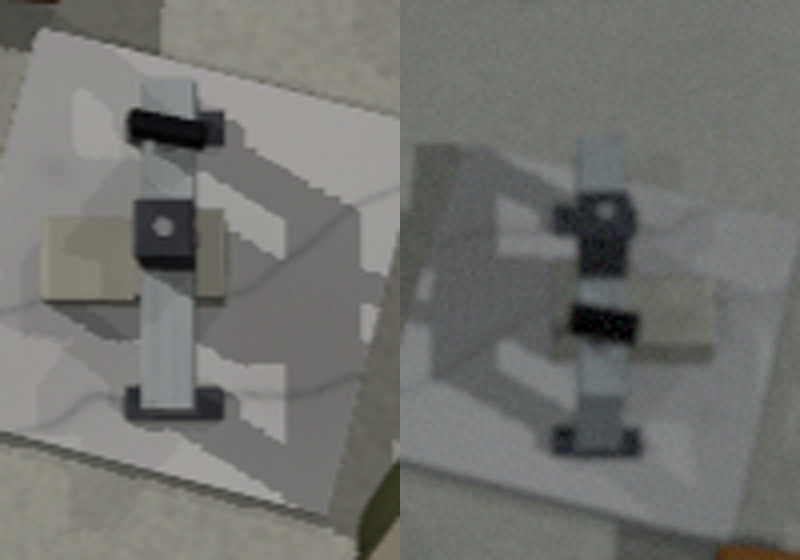

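```bash
python3 - <<'E'
from h import *
a=shot('top');b=shot('scene')
for im,n,(r0,r1,c0,c1) in((a,'top',(192,212,278,308)),(b,'scene',(250,270,425-100,455-100))):
    g=im['pixels'].max(2);m=np.zeros_like(g);m[r0:r1,c0:c1]=g[r0:r1,c0:c1]<45
    k,l,s,c=cv2.connectedComponentsWithStats(m);i=1+s[1:,4].argmax();ys,xs=np.nonzero(l==i)
    print(n,s[i],c[i]); r=cv2.minAreaRect(np.c_[xs,ys].astype(np.float32));print(r)
    P=ray(im,cv2.boxPoints(r),.165);print(P[:,:2].round(4).tolist(),'centre z.15',ray(im,[c[i]],.15).round(4))
    e=proj(im,[(.617+dx*np.cos(t)-dy*np.sin(-t)*-1*0,.0395,z) for dx,dy,t,z in((0,0,0,.165),(0,0,0,.135))]);print('expected axis px',e.tolist())
for n in('tower','lock_grip'):
  for c in('top','scene'):
    print(n,c,[np.round(r['point'],4).tolist() for r in spotter.mark_of(n,c)][:1],[np.round(r['point'],4).tolist() for r in spotter.find_in(n,c)][:1])
E
```

```text
top [282 197  24  11 157] [292.69426752 202.17834395]
((293.5307922363281, 202.25389099121094), (23.44256591796875, 8.062257766723633), 7.125016689300537)
[[0.6094, 0.0616], [0.6273, 0.0597], [0.6212, 0.0084], [0.6034, 0.0105]] centre z.15 [[0.6184 0.0376 0.15  ]]
expected axis px [[291.5215369235255, 201.49148632117632], [292.1241443831891, 204.05013940409643]]
scene [332 256  17  10 119] [340.43697479 260.68907563]
((340.416015625, 260.71197509765625), (16.457462310791016, 7.334303855895996), 10.30484676361084)
[[0.6344, 0.0168], [0.6147, 0.0199], [0.6221, 0.0593], [0.6416, 0.0558]] centre z.15 [[0.6206 0.0387 0.15  ]]
expected axis px [[341.01903297485006, 256.58964180623855], [340.52923169600797, 262.1298606612868]]
tower top [[0.555, 0.0442, 0.1838]] [[0.546, 0.0376, 0.1296]]
tower scene [[0.563, 0.0435, 0.1885]] [[0.616, 0.0416, 0.1229]]
lock_grip top [[0.6164, 0.0377, 0.1524]] [[0.6128, 0.0372, 0.1673]]
lock_grip scene [[0.6212, 0.0404, 0.1454]] [[0.6233, 0.0424, 0.1592]]
```

```bash
python3 go.py 0.618 0.039 0.23 80
```

```text
shift cm [23.27 17.17  4.13] turn -10.02 | t 21.825 p [ 0.377  -0.1208  0.2713] yaw 69.98 tilt [-0.  0.] F [-0.2 -0.4 -0.3] w 0.0688 gf 0.0 q6 -15.015662922551819
```

Emit:
move_arm:
  series: "4 3 0 -5 -0.15; 8 6 0 -10 -0.15; 12 9 0 -10 -0.15; 16 12 0 -10 -0.15; 20 15 0 -10 -0.15; 23.3 17.2 0 -10 -0.15; 23.3 17.2 2 -10 -0.15; 23.3 17.2 4.1 -10 -0.15"
  force: 30

```text
time_s: 22.82
position: [0.6187, 0.0396, 0.2293]
tool_rot: [[0.173, 0.985, -0.0], [0.985, -0.173, -0.0], [-0.0, -0.0, -1.0]]
ft_force: [-0.2, -0.2, -0.3]
grip_width: 0.0364
gripper_force: 0.0
```

```bash
python3 go.py 0.618 0.039 0.147 80; python3 - <<'E'
from h import *
b=shot('scene','s6.png')
cv2.imwrite('pics/z6.png',cv2.resize(b['pixels'][170:310,260:420],None,fx=4,fy=4,interpolation=2))
E
```

```text
shift cm [-0.08 -0.06  8.23] turn 0.02 | t 22.825 p [0.6187 0.0396 0.2293] yaw 80.02 tilt [-0. -0.] F [-0.2 -0.2 -0.3] w 0.0364 gf 0.0 q6 2.7185860833296633
```

View pics/z6.png

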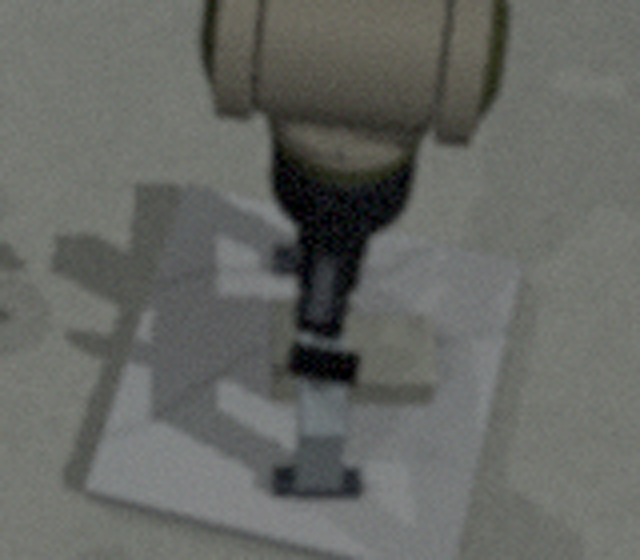

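The gripper is lined up above and behind the wing (crop 325,360), tilted like it. Descending with the force watched.

Emit:
move_arm:
  series: "0 0 2 0 -0.15; 0 0 4 0 -0.15; 0 0 5.5 0 -0.15; 0 0 6.5 0 -0.15; 0 0 7.2 0 -0.15; 0 0 7.7 0 -0.15; 0 0 8 0 -0.15; 0 0 8.1 0 -0.15"

```text
time_s: 23.88
position: [0.6185, 0.0392, 0.1494]
tool_rot: [[0.174, 0.985, 0.0], [0.985, -0.174, -0.0], [0.0, 0.0, -1.0]]
ft_force: [-0.1, -0.2, 0.5]
grip_width: 0.0364
gripper_force: 0.0
```

Emit:
move_arm:
  series: "0 0 0 0 -0.3; 0 0 0 0 -0.4; 0 0 0 0 -0.5; 0 0 0 0 -0.6; 0 0 0 0 -0.7; 0 0 0 0 -1; 0 0 0 0 -1; 0 0 0 0 -1"

```text
time_s: 24.88
position: [0.6184, 0.0392, 0.1494]
tool_rot: [[0.174, 0.985, -0.0], [0.985, -0.174, -0.0], [-0.0, -0.0, -1.0]]
ft_force: [0.2, 0.5, 2.4]
grip_width: 0.0107
gripper_force: 34.1
```

```bash
python3 go.py 0.618 0.039 0.147 80; python3 - <<'E'
from h import *
b=shot('scene','s7.png')
print(observe()['wrist_torque'],[(np.round(r['point'],3),r['score']) for r in spotter.mark_of('gauge','scene')+spotter.mark_of('lock_grip','scene')])
E
```

```text
shift cm [-0.03 -0.03  0.24] turn -0.02 | t 24.875 p [0.6184 0.0392 0.1494] yaw 79.98 tilt [-0. -0.] F [0.2 0.5 2.4] w 0.0107 gf 34.08405840396881 q6 2.716107997085762
[0.00678137 0.15456716 0.02508573] [(array([0.559, 0.042, 0.016]), 0.95), (array([0.62 , 0.04 , 0.142]), 0.5)]
```

Emit:
move_arm:
  series: "0 0 0.1 0 -1; 0 0 0.2 0 -1; 0 0 0.3 0 -1; 0 0 0.4 0 -1; 0 0 0.4 0 -1"

```text
time_s: 25.65
position: [0.6184, 0.0392, 0.1453]
tool_rot: [[0.174, 0.985, -0.0], [0.985, -0.174, 0.0], [0.0, -0.0, -1.0]]
ft_force: [-1.1, -0.1, 3.1]
grip_width: 0.0112
gripper_force: 34.2
```

Emit:
move_arm:
  series: "0 0 0.07 0 -1; 0 0 0.14 0 -1; 0 0 0.14 0 -1"

```text
time_s: 26.02
position: [0.6184, 0.0392, 0.1439]
tool_rot: [[0.174, 0.985, 0.0], [0.985, -0.174, -0.0], [0.0, 0.0, -1.0]]
ft_force: [-1.7, 0.1, 3.7]
grip_width: 0.0115
gripper_force: 34.3
```

Emit:
move_arm:
  series: "0 0 0.05 0 -1; 0 0 0.1 0 -1; 0 0 0.1 0 -1"

```text
time_s: 26.4
position: [0.6184, 0.0392, 0.1434]
tool_rot: [[0.174, 0.985, 0.0], [0.985, -0.174, -0.0], [-0.0, 0.0, -1.0]]
ft_force: [-2.8, -0.1, 6.0]
grip_width: 0.0111
gripper_force: 34.7
```

Emit:
move_arm:
  series: "0 0 0.02 7 -1; 0 0 0.02 15 -1; 0 0 0.02 23 -1; 0 0 0.02 31 -1; 0 0 0.02 39 -1; 0 0 0.02 46 -1; 0 0 0.02 53 -1; 0 0 0.02 60 -1"

```text
time_s: 27.4
position: [0.6184, 0.0393, 0.1434]
tool_rot: [[0.941, 0.338, 0.001], [0.338, -0.941, -0.0], [0.001, 0.0, -1.0]]
ft_force: [-3.8, 0.9, 7.0]
grip_width: 0.011
gripper_force: 34.9
```

```bash
python3 go.py 0.618 0.039 0.147 10; python3 - <<'E'
from h import *
print(observe()['wrist_torque'],[(np.round(r['point'],3),r['score']) for r in spotter.mark_of('gauge','scene')+spotter.mark_of('lock_grip','scene')])
E
```

```text
shift cm [-0.05  0.01 -0.36] turn 9.76 | t 27.4 p [0.6184 0.0393 0.1434] yaw 19.76 tilt [0.001 0.   ] F [-3.8  0.9  7. ] w 0.011 gf 34.86327946186066 q6 62.943239798442136
[-1.45322733e-02  5.80287098e-01  1.15052538e-05] [(array([0.559, 0.042, 0.016]), 0.95), (array([0.62 , 0.04 , 0.142]), 0.5)]
```

Emit:
move_arm:
  series: "0 0 0 3 -1; 0 0 0 6 -1; 0 0 0 8.5 -1; 0 0 0 8.5 -1"

```text
time_s: 28.0
position: [0.6184, 0.0392, 0.1433]
tool_rot: [[0.98, 0.199, 0.001], [0.199, -0.98, -0.0], [0.0, 0.0, -1.0]]
ft_force: [-3.6, -0.3, 7.5]
grip_width: 0.0111
gripper_force: 34.9
```

```bash
python3 -c "
from rig import observe;print(observe()['wrist_torque'],observe()['ft_force'])"
```

```text
[0.05826863 0.68412105 0.00358797] [-3.56776291 -0.27364266  7.51641611]
```

Emit:
move_arm:
  series: "0 0 0 1 -1; 0 0 0 2 -1; 0 0 0 3 -1; 0 0 0 3 -1"

```text
time_s: 28.5
position: [0.6186, 0.0391, 0.1433]
tool_rot: [[0.989, 0.148, 0.001], [0.148, -0.989, -0.001], [0.001, 0.001, -1.0]]
ft_force: [-2.5, -0.6, 7.0]
grip_width: 0.0114
gripper_force: 34.9
```

```bash
python3 -c "
from rig import observe;print(observe()['wrist_torque'],observe()['ft_force'])"
```

```text
[-0.09823713  0.46335989  0.3274978 ] [-2.50049879 -0.59657127  6.9569079 ]
```

Emit:
move_arm:
  series: "0 0 0 0 -0.8; 0 0 0 0 -0.5; 0 0 0 0 -0.2; 0 0 0 0 0; 0 0 -1 0 0; 0 0 -4 0 0; 0 0 -8 0 0; 0 0 -13 0 0"

```text
time_s: 29.5
position: [0.618, 0.0393, 0.2741]
tool_rot: [[0.989, 0.147, -0.001], [0.147, -0.989, 0.0], [-0.001, -0.0, -1.0]]
ft_force: [1.0, 0.1, -0.9]
grip_width: 0.0429
gripper_force: 0.0
```

Emit:
move_arm:
  series: "-6 3 0 0 0; -12 6 0 0 0; -17 10 0 0 0; -18 14 0 0 0; -18 16 0 0 0; -18 16 0 0 0"

```text
time_s: 30.25
position: [0.4644, -0.1463, 0.2728]
tool_rot: [[0.989, 0.146, 0.0], [0.146, -0.989, 0.0], [0.0, 0.0, -1.0]]
ft_force: [0.1, 0.1, -0.4]
grip_width: 0.0422
gripper_force: 0.0
```

```bash
python3 go.py 0.618 0.039 0.147 10; python3 - <<'E'
from h import *
b=shot('scene','s9.png');a=shot('top','t9.png')
for n in ['gauge','tower','lock_grip','foot_tip','stepped']:
    for c in ['top','scene']:
        print(n,c,[(np.round(r['point'],3),round(r['score'],2)) for r in spotter.mark_of(n,c)][:4])
cv2.imwrite('pics/z9.png',np.hstack([cv2.resize(x,None,fx=4,fy=4,interpolation=2) for x in (a['pixels'][170:310,250:350],b['pixels'][180:320,290:390])]))
E
```

```text
shift cm [ 17.89 -16.09  12.59] turn -1.61 | t 30.25 p [ 0.4644 -0.1463  0.2728] yaw 8.39 tilt [0. 0.] F [ 0.1  0.1 -0.4] w 0.0422 gf 0.0 q6 50.156479829421784
gauge top [(array([0.557, 0.041, 0.02 ]), 0.83), (array([0.775, 0.158, 0.002]), 0.48)]
gauge scene [(array([0.557, 0.041, 0.019]), 0.81)]
tower top [(array([0.558, 0.044, 0.187]), 0.9)]
tower scene [(array([0.561, 0.039, 0.187]), 0.97), (array([0.558, 0.038, 0.016]), 0.25)]
lock_grip top [(array([0.614, 0.036, 0.152]), 0.56)]
lock_grip scene [(array([0.618, 0.038, 0.147]), 0.47)]
foot_tip top []
foot_tip scene []
stepped top [(array([ 0.352, -0.408, -0.002]), 0.85), (array([ 0.21 , -0.338, -0.001]), 0.84), (array([0.562, 0.062, 0.018]), 0.69), (array([ 0.843, -0.025,  0.   ]), 0.64)]
stepped scene [(array([ 0.352, -0.408,  0.001]), 0.95), (array([ 0.212, -0.337, -0.001]), 0.89), (array([ 0.84 , -0.027,  0.003]), 0.86), (array([0.557, 0.064, 0.02 ]), 0.59)]
```

View pics/z9.png

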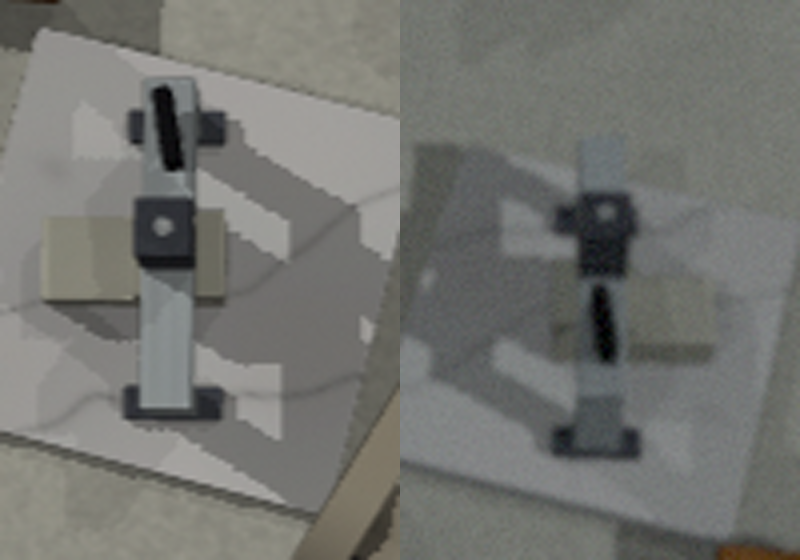

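The wing now lies along the bridge, about 10° off it (top crop 167,128), which matches the stop. The gauge still stands on the slab across the high step.

```bash
python3 -c "
from rig import order;print(order.close_job())"
```

```text
the job is handed in; nothing more can be done
None
```

I handed the job in at about 30 s: the casting stands upright on the slab, the gauge spans its higher step, and the wing knob was pressed to the bottom and turned clockwise until it met its stop (judged from force, torque and pictures; the reading itself was not checked).

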